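Print a piece-count slip at the pearl balance

TASK

Print a piece-count slip for the tub of pearls standing on the balance: with the fingertips, lightly tap the balance's count key (the middle one of its three square keys) so that it reads pieces, then its print key (the square key next to the long bar key), and then the round feed key on top of the slip printer, so that the slip comes out far enough to be torn off. Press each key down and let it come up again before the next one. Press no other key, do not touch the pan or its tub, as that would spoil the count, and do not lift or shift the printer or anything else on the table.

Things in the scene. Friction and masses are not known exactly. Their poses are not given: they have to be found in the camera images.
- balance: White counting balance, 220 mm wide, 300 mm deep, fixed. Origin: centre of its underside, on the table; x from the user towards the pan, y to the user's left, z up. Its front 120 mm is a console sloping down 10 degrees to the user (40 mm high in front, 61 mm at the pan): LCD behind, in front one row of five black keys, left to right: round, three square, one long bar. They stand 9 mm proud
- count_key_top (a point): Centre of the top face of the count key, the middle one of the three square keys (each 22 mm wide, 20 mm deep, 36 mm apart); about 55 mm above the table with the key up. Axes: the balance's, tipped 10 degrees with the console, z out of the key
- print_key_top (a point): Centre of the top face of the print key, the square key next to the long bar key, 36 mm to the right (-y of the balance) of the count key; about 55 mm above the table. Axes as for count_key_top
- count_key (a joint): Count key, 0 up, 0.006 m fully down, moving square to the console on a spring: 0.8 N to start, 3.6 N at 2 mm, 9.2 N fully down; all keys here have this spring and come up when let go. 2 mm down counts as pressed, under 1 mm as let go
- print_key (a joint): Print key: 0 up, 0.006 m fully down; 2 mm down counts as pressed
- power_key (a joint): Round power key (22 mm across) at the left end of the balance's row, 38 mm left of the left square key. 0 up, 0.006 m down; not to be pressed
- cal_key (a joint): Calibration key, the left one of the three square keys, 36 mm left of the count key. 0 up, 0.006 m down; not to be pressed
- tare_key (a joint): Long bar tare key (44 mm wide) at the right end of the row, centre 46 mm right of the print key's. 0 up, 0.006 m down; not to be pressed
- pan: Steel weighing pan of the balance, 190 mm wide, 170 mm deep, 5 mm thick, its top 70 mm above the table. Origin: centre of its underside, 60 mm behind (+x) the balance's origin. Not to be touched
- scale_tub: Clear round plastic tub with dark pearls, 134 mm across the rim, 55 mm high, standing loose on the pan (rim 125 mm above the table). Origin: centre of its underside. Not to be touched
- printer: Small grey slip printer, loose on the table (0.6 kg), left or right of the balance: 105 mm wide, 140 mm deep, top 58 mm high. Origin: centre of its underside; x from its front, where its two keys are, to its back, y to its left. Behind the keys: the slot with the paper's end, then a paper lid up to 66 mm high
- feed_key_top (a point): Centre of the top face of the feed key, the round black key (21 mm across) at the front left of the printer's top, 48 mm in front of and 28 mm left of the printer's centre, 67 mm above the table (9 mm proud). Same travel and spring as the balance's keys, straight down. Axes are the printer's
- feed_key (a joint): Feed key: 0 up, 0.006 m fully down; 2 mm down counts as pressed
- lid_key (a joint): Oblong lid-release key (26 mm by 15 mm) at the front right of the printer's top, 55 mm to the right of the feed key, 0 up, 0.006 m down; not to be pressed
- calculator: Black desk calculator, 105 by 150 mm, 26 mm high at the back, loose on the side of the balance away from the printer. Origin: centre of its underside. Bystander
- tub_a: Clear tub of pearls like the one on the pan, loose on the table to one side. Origin: centre of its underside. Bystander
- tub_b: Clear tub of pearls like the one on the pan, loose on the table to one side. Origin: centre of its underside. Bystander
- sieve: Round aluminium pearl sieve, 146 mm across, 40 mm high, loose on the table to one side. Origin: centre of its underside. Bystander
- scoop: Small aluminium pearl scoop, 80 by 62 mm, 19 mm high, with a 70 mm wooden handle to -x, loose on the table to one side. Origin: centre of the tray's underside. Bystander
- loupe: Black eye loupe, 40 mm across, 30 mm high, loose in front of the balance. Origin: centre of its underside. Bystander
- pick: Pearl pick lying in front of the balance, wooden handle and steel tip along its x, 163 mm long, 13 mm high. Origin: middle of its length, at the table. Bystander
Mind the look-alikes: they are no part of the job. What is shaped like the printer but orange is not meant.

How it is judged:
On the way, in this order (a step that is already met when the one before it is completed fails the run):
1. the count key is pressed down at least 2 mm, the print and feed keys up (value of joint count_key above 0.002 m and value of joint each of print_key, feed_key below 0.001 m), for 0.04 s.
2. the print key is pressed down at least 2 mm, the count and feed keys up (value of joint print_key above 0.002 m and value of joint each of count_key, feed_key below 0.001 m), for 0.04 s.
3. the printer's feed key is pressed down at least 2 mm, the count and print keys up (value of joint feed_key above 0.002 m and value of joint each of count_key, print_key below 0.001 m), for 0.04 s.
At the end, for the whole second after the job is handed in: All keys up again (within 1 mm); the tub still on the pan, upright and within 8 mm of where it stood; the printer upright, at rest and within 15 mm of where it stood; every bystander within 20 mm of where it stood (value of joint each of count_key, print_key, feed_key, power_key, cal_key, tare_key, lid_key below 0.001 m and distance of printer from where it was at the start of the episode below 0.015 m and angle between each of printer, scale_tub's own z axis and vertical below 0.06 rad and linear speed of printer below 0.01 m/s and horizontal distance between scale_tub and pan below 0.05 m and distance of scale_tub from where it was at the start of the episode below 0.008 m and distance of each of calculator, tub_a, tub_b, sieve, scoop, loupe, pick from where it was at the start of the episode below 0.02 m); the robot touches nothing.
It fails at once if another key (power, calibrate, tare or lid release) is pressed more than 2 mm (value of joint any of power_key, cal_key, tare_key, lid_key above 0.002 m).
It fails at once if the balance or the printer is pressed harder than 25 N (contact force between any of the fingers, the arm and balance above 25 N or contact force between any of the fingers, the arm and printer above 25 N).
It fails at once if the robot touches the pan or the tub on it (over 0.5 N) (contact force between any of the fingers, the arm and pan above 0.5 N or contact force between any of the fingers, the arm and scale_tub above 0.5 N).
It fails at once if the printer is lifted, tipped or shifted (15 mm, 0.1 rad) (distance of printer from where it was at the start of the episode above 0.015 m or angle between printer's own z axis and vertical above 0.1 rad).
It fails at once if a bystander is lifted or shifted more than 20 mm (distance of any of calculator, tub_a, tub_b, sieve, scoop, loupe, pick from where it was at the start of the episode above 0.02 m).
It also fails if it takes over 48 s, if anything falls off the work surface, if the arm or the gripper's body presses on something with over 40 N, if the wrist force passes 120 N, or if a joint passes its speed limit or range.

ROBOT

A 6-joint arm with a two-finger parallel gripper is mounted at the origin on the work surface. World frame = base frame: x ahead of the robot, y to its left, z up, the work surface at z = 0. Lengths are in m, angles in rad, forces in N, time in s.
With the tool pointing down it reaches from about 0.25 to 0.725 m from the base axis. Payload 4 kg.
Tool frame: the origin (TCP) lies on the centre line of the jaws, within the pads' length; the fingertips stand 22 mm ahead of it and the grasp point (between the pads) lies 3 mm ahead of it; z points along the fingers, y is the line along which they close (so a half turn about z gives the same grasp; the last joint's range is limited). The gripper opens to 85 mm and grips with 20 to 120 N. Pads are 22 mm wide; open, the fingers measure 114 mm over their backs; the gripper's body (76 mm by 85 mm) begins 54 mm behind the grasp point. The pads swing forward as they close: fully open they stand 13 mm farther back than shut.
Start: joints at [-1.301, 0.241, 0.005, 1.335, 0, 1.571], TCP at [0.133, -0.482, 0.253] pointing down, gripper open.
Joint ranges: [-2.72, 2.72], [-1.05, 1.87], [-1.09, 1.28], [-1.99, 2.15], [-1.42, 1.44], [-3.14, 3.14]. Speed limits (rad/s): [2.79, 2.79, 3.14, 3.14, 3.14, 3.14].

INTERFACE

Orientations are given as a unit quaternion [x, y, z, w].
In Python, from workcell import bot gives the robot as it stands.
- The arm moves only by the shell command python3 -m inch 'ROWS'. ROWS is JSON, one flat list of numbers, 7 for each row, row after row: the shift along the world's x, y, z in mm, then the turn, a rotation vector about the world's x, y, z in rad, then the opening in per cent of the stroke, from 0 (shut) to 100 (fully open). A call has 1 to 8 rows; each row is the pose to reach, as a shift and turn from the pose commanded when the call began; what a row does not reach only later rows make up. A row lasts 1/12 s, in which the tool goes at most 41.7 mm and 7.16 degrees, less where a joint would pass 70% of its speed; a pose out of reach is approached as far as the arm can. A call with a gripper value outside its range is refused whole. The fingers move at their own pace and stop on an object; the grip force is fixed at half the most. Time passes only in rows, so rows that repeat a pose let the fingers close. It gives the time, the measured TCP pose, the force, the opening and the grip force at its end, in the units of the state.
- bot.get_obs(): the state, without advancing time (a new reading comes with each control period).
- bot.camera(name): name is "scene" or "top" or "wrist"; returns the picture (400x640x3 uint8, blue, green, red); there is no depth.
- bot.camera_info(name): a dict with "intrinsics" (3x3 intrinsics, pixels), "camera_from_world" (4x4, takes a point from world to camera coordinates); the wrist camera has in their place "hand_eye" (4x4, takes a point from camera to tool coordinates, whose origin is the TCP and whose axes are the flange's). Camera axes: x right, y down, z forward; pixel columns grow to the right and rows downward; lengths in m; the calibration is good to about 2 mm. The wrist camera is an equidistant fisheye: a pixel r from the principal point sees the ray r / f radians off the axis. A picture is of the moment at which its call begins: read the wrist's pose just before it. camera_info takes no time and is no camera call.
- bot.job_done(): hands the job in; it is judged then, once.
Trained networks look in the newest picture that a camera, given by its name, has taken for a name from the list of things; names that differ only in an ending like _2 or _b are one class to them, and where a whole thing is asked for, a point or a joint stands for the part that bears it (a point fixed in the world has none). Each returns a list of dicts, best first, with "confidence" (0 to 1); they miss things now and then, are a little off and sometimes report something else, mostly with a low value. They report only what shows in the picture. A call takes as long as a camera call. They do not tell look-alikes from the thing itself.
- bot.silhouettes(camera, target): "mask" (400x640 bool, what is visible of it) and "uv" ([column, row] in pixels, amid what is visible of it).
- bot.spot_point(camera, target): "uv" ([column, row] in pixels: a listed point, or the origin of a listed thing).
The state is a dict: "clock": time; "joint_pos": joint angles; "joint_vel": joint speeds; "tau": joint torques, N m; "eef_pos": TCP position; "tool_rot": TCP orientation; "ft_force": force on the tool from outside, world axes, zero at the start; "ft_torque": the same for the moment, N m; "grip_width": finger opening in m; "grasp_force": force on a finger pad.
Only numpy, scipy, OpenCV 4.12 (cv2) and the standard library are available. Lean on these libraries where they do the work, as an engineer would, in place of code of your own. Each camera call takes 0.05 s, during which the arm holds its last target. There are 200 camera calls.

## Working session

There is one attempt and no reset: what is moved stays moved. The work goes in short steps, Python scripts to look and compute and a shell command to move; the robot and the scene stay as the last step left them, time stands still between calls to the robot, and variables do not carry over. Pictures are saved under pics/ and viewed, at most 10 in all, crops included, and the job is handed in when it is done.

```bash
mkdir -p pics
cat > h.py <<'E'
from workcell import bot
import numpy as np, cv2
def ray(cam,uv):
    i=bot.camera_info(cam);K=np.array(i["intrinsics"]);T=np.array(i["camera_from_world"])
    d=np.linalg.inv(K)@[uv[0],uv[1],1]; R=T[:3,:3]
    return -R.T@T[:3,3], R.T@d
def at(cam,uv,z):
    o,d=ray(cam,uv); return o+d*(z-o[2])/d[2]
def proj(cam,p):
    i=bot.camera_info(cam);K=np.array(i["intrinsics"]);T=np.array(i["camera_from_world"])
    q=K@(T[:3,:3]@np.array(p)+T[:3,3]); return q[:2]/q[2]
E
python3 - <<'E'
from h import *
np.set_printoptions(precision=4,suppress=True)
Z={"count_key_top":.055,"print_key_top":.055,"feed_key_top":.067,"balance":0,"pan":.065,"scale_tub":.07,"printer":0}
for c in("top","scene"):
    im=bot.camera(c);cv2.imwrite(f"pics/{c}0.png",im)
    for t,z in Z.items():
        for r in bot.spot_point(c,t)[:3]: print(c,t,round(r["confidence"],2),np.array(r["uv"]),at(c,r["uv"],z))
o=bot.get_obs();print(o["clock"],o["eef_pos"],o["tool_rot"],o["grip_width"])
E
```

```text
top count_key_top 0.46 [311.6 189.5] [0.5407 0.0294 0.055 ]
top print_key_top 0.36 [321.7 194.8] [ 0.5246 -0.0041  0.055 ]
top feed_key_top 0.63 [203.3 273.6] [0.2587 0.3458 0.067 ]
top feed_key_top 0.5 [216.3 196.3] [0.5016 0.3325 0.067 ]
top feed_key_top 0.21 [478.8 190.8] [ 0.5577 -0.5067  0.067 ]
top pan 0.71 [324.3 141.3] [ 0.7047 -0.0047  0.065 ]
top scale_tub 0.85 [323.3 135.9] [ 0.7216 -0.0006  0.07  ]
top scale_tub 0.19 [365.1 252.3] [ 0.3454 -0.1458  0.07  ]
top printer 0.94 [231.5 187.1] [0.5504 0.3042 0.    ]
top printer 0.82 [193.6 261.2] [0.297  0.4027 0.    ]
top printer 0.66 [478.2 189.8] [ 0.5788 -0.5335  0.    ]
scene count_key_top 0.63 [320.8 218.8] [0.5351 0.0425 0.055 ]
scene count_key_top 0.49 [270.6 242.7] [ 0.689  -0.0102  0.055 ]
scene print_key_top 0.55 [309.2 210.5] [ 0.5311 -0.0033  0.055 ]
scene print_key_top 0.25 [307.1 170.4] [ 0.4026 -0.1158  0.055 ]
scene feed_key_top 0.74 [307.7 169.6] [ 0.4087 -0.1085  0.067 ]
scene feed_key_top 0.54 [417.7 265. ] [0.511  0.3421 0.067 ]
scene feed_key_top 0.46 [464.7 207.3] [0.2461 0.3455 0.067 ]
scene balance 0.67 [182.7 154.7] [ 0.5637 -0.5324  0.    ]
scene balance 0.62 [283.7 247.6] [ 0.6485 -0.0013  0.    ]
scene balance 0.62 [344.5 315.2] [0.7143 0.2601 0.    ]
scene pan 0.81 [268.5 244.2] [ 0.7018 -0.0054  0.065 ]
scene pan 0.44 [323.3 216.2] [0.53   0.0472 0.065 ]
scene scale_tub 0.92 [265.5 246.2] [ 0.7145 -0.0041  0.07  ]
scene printer 0.97 [467.3 237.1] [0.2831 0.3897 0.    ]
scene printer 0.79 [396.2 287. ] [0.5603 0.318  0.    ]
0.8 [ 0.1333 -0.4819  0.2534] [0.9909 0.1345 0.     0.0001] 0.08570350368508219
```

View pics/top0.png

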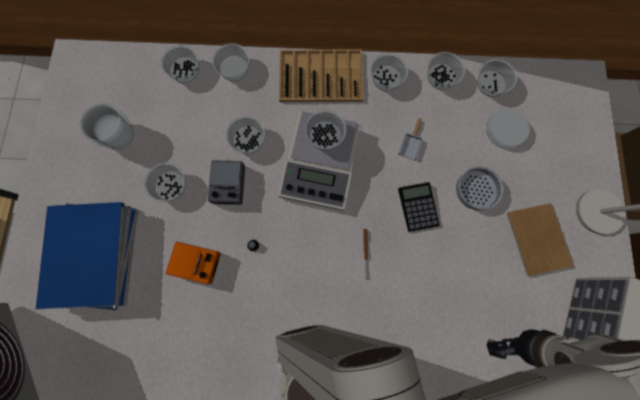

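View pics/scene0.png

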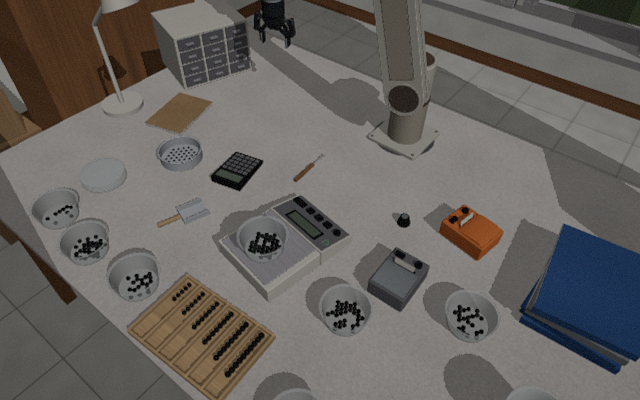

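The top view shows the balance at about (317,165) with its keys from (290,187) to (331,195). The grey printer is at (227,182) with its feed key near (216,196), and the orange decoy is at (193,262). The scene view agrees. Next I shut the gripper and go above for a wrist view.

```bash
python3 -m inch '[300,580,80,0,0,-0.47,0,300,580,80,0,0,-0.47,0,300,580,80,0,0,-0.47,0,300,580,80,0,0,-0.47,0,300,580,80,0,0,-0.47,0,300,580,80,0,0,-0.47,0,300,580,80,0,0,-0.47,0,300,580,80,0,0,-0.47,0]'
```

```text
clock: 1.47
eef_pos: [0.2819, -0.194, 0.2934]
tool_rot: [0.995, -0.1, 0.001, 0.0]
ft_force: [1.3, -0.0, -0.4]
grip_width: -0.0002
grasp_force: 0.0
```

```bash
python3 -m inch '[150,290,40,0,0,0,0,150,290,40,0,0,0,0,150,290,40,0,0,0,0,150,290,40,0,0,0,0,150,290,40,0,0,0,0,150,290,40,0,0,0,0,150,290,40,0,0,0,0,150,290,40,0,0,0,0]'
cat >> h.py <<'E'
from scipy.spatial.transform import Rotation as Rn
def wpose():
    o=bot.get_obs(); T=np.eye(4);T[:3,:3]=Rn.from_quat(o["tool_rot"]).as_matrix();T[:3,3]=o["eef_pos"]; return T
def wat(T,uv,z):
    i=bot.camera_info("wrist");K=np.array(i["intrinsics"]);H=T@np.array(i["hand_eye"])
    a=(np.array(uv)-K[:2,2])/[K[0,0],K[1,1]];r=np.hypot(*a)
    d=np.append(a/r*np.sin(r),np.cos(r)) if r>0 else np.array([0,0,1.])
    d=H[:3,:3]@d;o=H[:3,3]; return o+d*(z-o[2])/d[2]
def wproj(T,p):
    i=bot.camera_info("wrist");K=np.array(i["intrinsics"]);H=T@np.array(i["hand_eye"])
    q=H[:3,:3].T@(np.array(p)-H[:3,3]); s=np.hypot(q[0],q[1]);r=np.arctan2(s,q[2])
    return K[:2,2]+q[:2]/s*r*[K[0,0],K[1,1]]
E
python3 - <<'E'
from h import *
np.set_printoptions(precision=4,suppress=True)
T=wpose();print(T);im=bot.camera("wrist");cv2.imwrite("pics/w1.png",im);np.save("T1.npy",T)
for t,z in {"count_key_top":.055,"print_key_top":.055,"feed_key_top":.067,"pan":.065,"printer":0,"cal_key":.055,"tare_key":.055,"power_key":.055}.items():
    for r in bot.spot_point("wrist",t)[:3]: print(t,round(r["confidence"],2),np.array(r["uv"]),wat(T,r["uv"],z))
E
```

```text
clock: 2.13
eef_pos: [0.3928, -0.0529, 0.3271]
tool_rot: [0.997, -0.078, 0.001, -0.016]
ft_force: [-0.0, -0.8, 0.4]
grip_width: 0.0005
grasp_force: 0.0
[[ 0.9879 -0.1548  0.0045  0.3928]
 [-0.1548 -0.9874  0.0313 -0.0529]
 [-0.0004 -0.0316 -0.9995  0.3271]
 [ 0.      0.      0.      1.    ]]
count_key_top 0.76 [241.4  68.6] [0.537  0.0252 0.055 ]
count_key_top 0.18 [389.6 182.2] [ 0.3606 -0.1419  0.055 ]
print_key_top 0.67 [107.9  12.8] [0.6897 0.2252 0.055 ]
print_key_top 0.49 [264.9  70.1] [ 0.5285 -0.0046  0.055 ]
print_key_top 0.41 [560.6  34.6] [ 0.5591 -0.4623  0.055 ]
feed_key_top 0.64 [104.3 286.5] [0.2504 0.3542 0.067 ]
feed_key_top 0.46 [ 66.6 144.7] [0.504  0.3397 0.067 ]
pan 0.56 [484.4  66.4] [ 0.5026 -0.2929  0.065 ]
printer 0.94 [ 98.7 108.4] [0.554  0.3088 0.    ]
printer 0.72 [103.4 250.5] [0.2945 0.3888 0.    ]Traceback (most recent call last):
  File "<stdin>", line 5, in <module>
ValueError: it knows: balance, calculator, count_key_top, feed_key_top, loupe, pan, pick, print_key_top, printer, scale_tub, scoop, sieve, tub
```

View pics/w1.png

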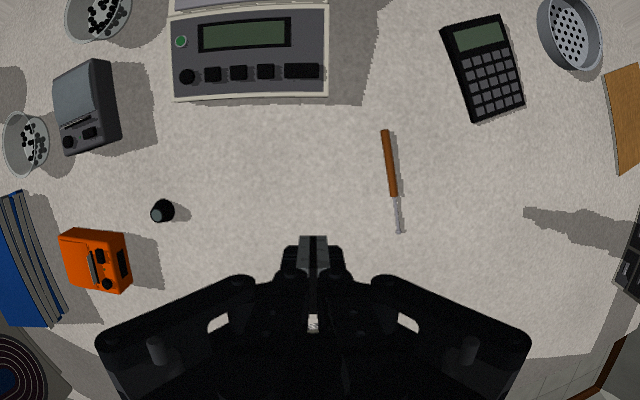

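The wrist view shows the keys in order: power (187,77), cal (212,74), count (238,73), print (266,72) and tare (301,71). The grey printer's feed key is at (69,142) and its lid key at (90,133). I'll go closer to measure better.

```bash
python3 -m inch '[40,150,-60,0,0,-0.05,0,40,150,-60,0,0,-0.05,0,40,150,-60,0,0,-0.05,0,40,150,-60,0,0,-0.05,0,40,150,-60,0,0,-0.05,0,40,150,-60,0,0,-0.05,0,40,150,-60,0,0,-0.05,0,40,150,-60,0,0,-0.05,0]'
python3 - <<'E'
from h import *
np.set_printoptions(precision=4,suppress=True)
T=wpose();print(T);im=bot.camera("wrist");cv2.imwrite("pics/w2.png",im);np.save("T2.npy",T)
for t,z in {"count_key_top":.055,"print_key_top":.055,"feed_key_top":.067,"pan":.065,"printer":0}.items():
    for r in bot.spot_point("wrist",t)[:3]: print(t,round(r["confidence"],2),np.array(r["uv"]),wat(T,r["uv"],z))
E
```

```text
clock: 3.1
eef_pos: [0.4076, -0.0474, 0.2714]
tool_rot: [0.996, -0.079, 0.002, -0.032]
ft_force: [-0.3, 1.0, 0.2]
grip_width: 0.0001
grasp_force: 0.0
[[ 0.9874 -0.158   0.0091  0.4076]
 [-0.1582 -0.9853  0.0637 -0.0474]
 [-0.0011 -0.0644 -0.9979  0.2714]
 [ 0.      0.      0.      1.    ]]
count_key_top 0.84 [240.3  78.1] [0.5321 0.0279 0.055 ]
print_key_top 0.86 [268.   74.1] [ 0.5297 -0.0036  0.055 ]
feed_key_top 0.54 [ 51.9 154.3] [0.5107 0.3461 0.067 ]
feed_key_top 0.49 [ 98.8 304.8] [0.2559 0.3533 0.067 ]
printer 0.68 [ 98.5 266.8] [0.2963 0.3905 0.    ]
printer 0.56 [ 88.8 115. ] [0.5579 0.3107 0.    ]
```

View pics/w2.png

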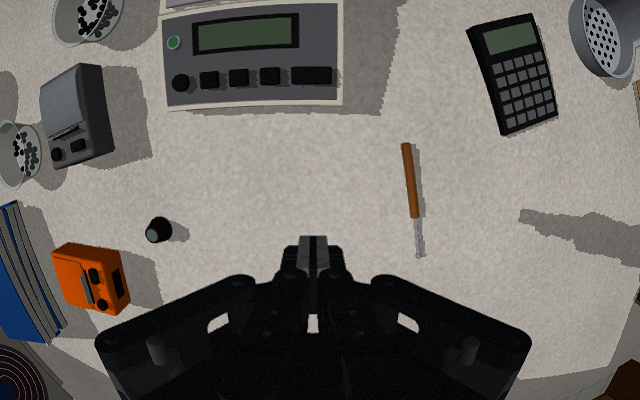

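The y motion stalled, so I check the joints.

```bash
python3 -c "
from h import *
o=bot.get_obs()
for k in('joint_pos','joint_vel','tau','eef_pos'):print(k,np.round(o[k],3))"
```

```text
joint_pos [-0.16   0.055 -0.17   1.347  0.064  3.141]
joint_vel [-0.    -0.003 -0.001  0.    -0.002  0.   ]
tau [ 2.0000e-03 -2.7999e+01  2.5290e+01  8.0000e-03  2.0800e-01  0.0000e+00]
eef_pos [ 0.408 -0.047  0.272]
```

Joint 6 is at its limit, so I'll turn the tool +90° about z. That also puts the narrow 22 mm side along the key row.

```bash
python3 -m inch '[0,0,0,0,0,0.8,0,0,0,0,0,0,0.8,0,0,0,0,0,0,0.8,0,0,0,0,0,0,0.8,0,0,0,0,0,0,0.8,0,0,0,0,0,0,0.8,0,0,0,0,0,0,0.8,0,0,0,0,0,0,0.8,0]'; python3 -m inch '[0,0,0,0,0,0.8,0,0,0,0,0,0,0.8,0,0,0,0,0,0,0.8,0,0,0,0,0,0,0.8,0,0,0,0,0,0,0.8,0,0,0,0,0,0,0.8,0,0,0,0,0,0,0.8,0,0,0,0,0,0,0.8,0]'
python3 -c "
from h import *
o=bot.get_obs();print(np.round(o['joint_pos'],3),wpose().round(3))"
```

```text
clock: 4.07
eef_pos: [0.4077, -0.0474, 0.2716]
tool_rot: [0.948, 0.315, -0.011, -0.03]
ft_force: [0.7, -0.1, -0.5]
grip_width: -0.0001
grasp_force: 0.0
clock: 4.73
eef_pos: [0.4075, -0.0473, 0.2716]
tool_rot: [0.751, 0.659, -0.022, -0.024]
ft_force: [0.5, -0.2, -0.3]
grip_width: -0.0003
grasp_force: 0.0
[-0.115  0.104 -0.116  1.415 -0.     1.586] [[ 0.13   0.989 -0.064  0.408]
 [ 0.992 -0.13   0.007 -0.047]
 [-0.001 -0.064 -0.998  0.272]
 [ 0.     0.     0.     1.   ]]
```

```bash
python3 -m inch '[100,-30,-60,0,-0.06,0,0,100,-30,-60,0,-0.06,0,0,100,-30,-60,0,-0.06,0,0,100,-30,-60,0,-0.06,0,0,100,-30,-60,0,-0.06,0,0]'
python3 - <<'E'
from h import *
np.set_printoptions(precision=4,suppress=True)
T=wpose();print(T);im=bot.camera("wrist");cv2.imwrite("pics/w3.png",im);np.save("T3.npy",T)
for t,z in {"count_key_top":.055,"print_key_top":.055,"feed_key_top":.067,"pan":.065,"printer":0}.items():
    for r in bot.spot_point("wrist",t)[:3]: print(t,round(r["confidence"],2),np.array(r["uv"]),wat(T,r["uv"],z))
E
```

```text
clock: 5.15
eef_pos: [0.5072, -0.0777, 0.2086]
tool_rot: [0.752, 0.659, -0.001, -0.006]
ft_force: [-0.4, 0.2, 0.5]
grip_width: -0.0002
grasp_force: 0.0
[[ 0.1321  0.9912 -0.0096  0.5072]
 [ 0.9912 -0.1321  0.008  -0.0777]
 [ 0.0066 -0.0106 -0.9999  0.2086]
 [ 0.      0.      0.      1.    ]]
count_key_top 0.94 [329.7  65.7] [0.5352 0.0328 0.055 ]
count_key_top 0.55 [479.1 311. ] [ 0.6847 -0.2491  0.055 ]
print_key_top 0.62 [325.6 102.1] [0.5273 0.0007 0.055 ]
printer 0.45 [195.3 260.9] [ 0.3451 -0.1603  0.    ]
```

View pics/w3.png

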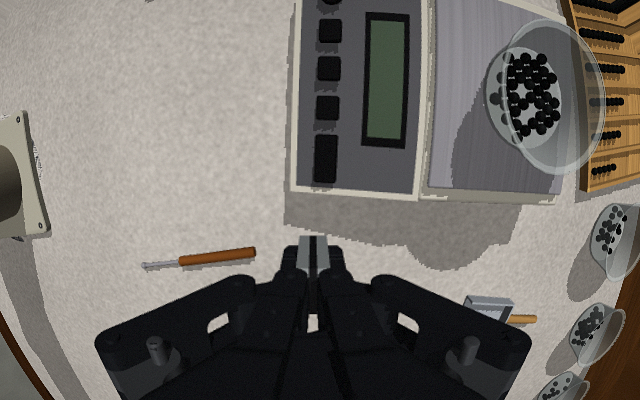

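Keys in this view: tare (326,158), print (327,108), count (329,69) and cal (330,31). I fit the row from the dark blobs.

Run:
```python
from h import *
np.set_printoptions(precision=4,suppress=True)
def blobs(f,T,seeds,offs,th=30):
    im=cv2.imread(f).max(axis=2);n,l,s,c=cv2.connectedComponentsWithStats((im<th).astype(np.uint8))
    P=[];O=[]
    for (u,v),o in zip(seeds,offs):
        k=l[v,u]; print((u,v),im[v,u],s[k],c[k],wat(T,c[k],.053)[:2])
        if k and s[k][4]<2000: P.append(wat(T,c[k],.054)[:2]);O.append(o)
    P=np.array(P);O=np.array(O)
    A=np.c_[np.ones(len(O)),O]; X=np.linalg.lstsq(A,P,rcond=None)[0]
    print("count",X[0],"per m",X[1],np.linalg.norm(X[1]),"yaw",np.arctan2(-X[1][0],X[1][1]),"res",np.abs(A@X-P).max())
blobs("pics/w3.png",np.load("T3.npy"),[(326,158),(327,108),(329,69),(330,31)],[-.082,-.036,0,.036])
blobs("pics/w2.png",np.load("T2.npy"),[(312,76),(270,76),(239,78),(209,80),(181,83)],[-.082,-.036,0,.036,.074])
blobs("pics/w1.png",np.load("T1.npy"),[(301,71),(266,72),(238,73),(212,74),(187,77)],[-.082,-.036,0,.036,.074])
```

```text
(326, 158) 11 [ 314  135   24   48 1040] [325.1933 158.2529] [ 0.5206 -0.0492]
(327, 108) 19 [316  96  23  24 534] [327.1648 107.5805] [ 0.5281 -0.0042]
(329, 69) 13 [317  57  24  24 540] [328.75    68.4389] [0.5342 0.0307]
(330, 31) 14 [319  19  23  24 532] [329.9624  30.5395] [0.5401 0.066 ]
count [0.5341 0.0307] per m [0.1644 0.972 ] 0.9857767442745948 yaw -0.1676003087930519 res 9.222076629945147e-05
(312, 76) 12 [291  67  41  18 712] [311.2205  75.2767] [ 0.5202 -0.0494]
(270, 76) 18 [260  67  20  18 342] [269.6784  75.8567] [ 0.528  -0.0045]
(239, 78) 13 [229  69  20  18 337] [238.5045  77.5252] [0.5338 0.0308]
(209, 80) 13 [200  71  20  18 319] [209.3166  79.7335] [0.5397 0.0658]
(181, 83) 17 [172  74  18  18 256] [180.6797  82.3906] [0.5462 0.1029]
count [0.5337 0.0304] per m [0.1657 0.9736] 0.9875632086036963 yaw -0.1685853378629174 res 0.00012940155738883075
(301, 71) 18 [284  63  35  16 533] [300.9381  70.1782] [ 0.5205 -0.049 ]
(266, 72) 16 [257  64  18  15 262] [265.5     70.9504] [ 0.5279 -0.0045]
(238, 73) 13 [230  65  18  16 252] [238.3968  72.2183] [0.5339 0.0308]
(212, 74) 14 [204  67  18  15 240] [212.6417  74.1667] [0.5396 0.0659]
(187, 77) 18 [179  69  16  16 193] [186.7979  76.3575] [0.5462 0.1032]
count [0.5337 0.0306] per m [0.1633 0.9738] 0.9874230126647906 yaw -0.16612086730330747 res 0.00019805907359748964
```

The three views agree to under 1 mm: count (0.534, 0.0305), print (0.528, -0.0045), yaw -0.167. I go to hover over the count key, tilted 10° with the console.

```bash
python3 -m inch '[18,110,-50,-0.037,-0.182,-0.034,0,18,110,-50,-0.037,-0.182,-0.034,0,18,110,-50,-0.037,-0.182,-0.034,0,18,110,-50,-0.037,-0.182,-0.034,0,18,110,-102,-0.037,-0.182,-0.034,0,18,110,-102,-0.037,-0.182,-0.034,0,18,110,-102,-0.037,-0.182,-0.034,0,18,110,-102,-0.037,-0.182,-0.034,0]'
python3 - <<'E'
from h import *
np.set_printoptions(precision=4,suppress=True)
T=wpose();print(T, T[:3,3]+.022*T[:3,2]);im=bot.camera("wrist")
cv2.imwrite("pics/w4.png",cv2.resize(im[150:330,160:480],None,fx=2.5,fy=2.5));np.save("T4.npy",T)
print(wproj(T,T[:3,3]+.022*T[:3,2]),wproj(T,[.534,.0305,.055]),wproj(T,[.528,-.0045,.055]))
sc=bot.camera("scene");u=proj("scene",[.534,.0305,.07]).astype(int);print(u)
cv2.imwrite("pics/s4.png",cv2.resize(sc[u[1]-60:u[1]+40,u[0]-70:u[0]+70],None,fx=5,fy=5,interpolation=2))
E
```

```text
clock: 6.12
eef_pos: [0.5254, 0.0325, 0.1101]
tool_rot: [0.759, 0.644, 0.057, 0.07]
ft_force: [0.2, 0.8, 0.9]
grip_width: -0.0002
grasp_force: 0.0
[[ 0.1628  0.9707  0.1768  0.5254]
 [ 0.9867 -0.1595 -0.0328  0.0325]
 [-0.0037  0.1798 -0.9837  0.1101]
 [ 0.      0.      0.      1.    ]] [0.5293 0.0318 0.0885]
[312.4439 251.8458] [310.5732 228.8585] [310.3373 279.101 ]
[317 213]
```

View pics/w4.png

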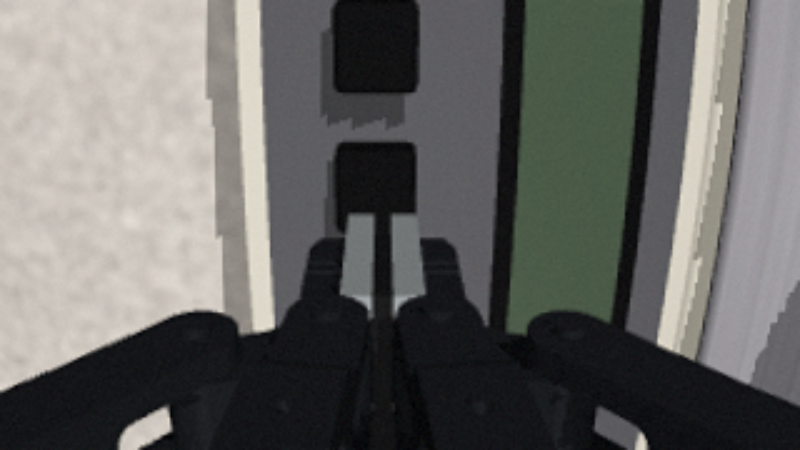

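View pics/s4.png

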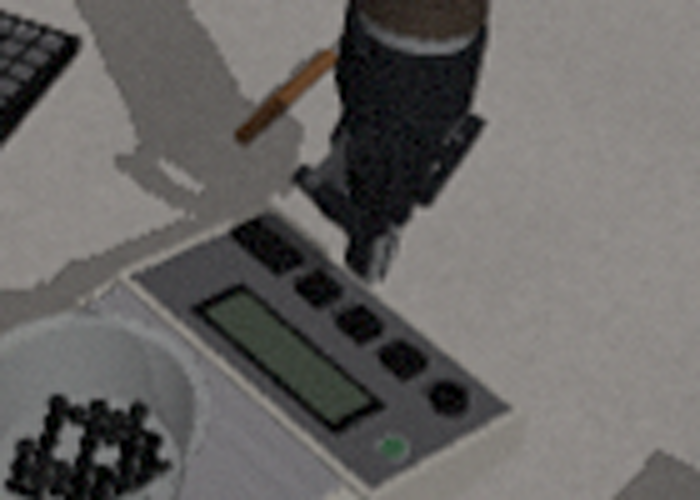

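The wrist crop shows the fingertips lined up with the count key and the cal key further ahead. The scene crop shows the gripper over the row with clearance to the tub. I approach slowly along the key normal.

```bash
python3 -m inch '[2,0,-10,0,0,0,0,3,-1,-20,0,0,0,0,3,-1,-20,0,0,0,0,3,-1,-20,0,0,0,0]'; python3 -m inch '[0.7,-0.1,-4,0,0,0,0,0.7,-0.1,-4,0,0,0,0,0.7,-0.1,-4,0,0,0,0]'
```

```text
clock: 6.55
eef_pos: [0.5285, 0.0313, 0.0894]
tool_rot: [0.759, 0.644, 0.057, 0.07]
ft_force: [0.5, -0.0, 0.5]
grip_width: -0.0005
grasp_force: 0.0
clock: 6.8
eef_pos: [0.5293, 0.0315, 0.0856]
tool_rot: [0.759, 0.644, 0.057, 0.07]
ft_force: [0.0, -0.4, 0.9]
grip_width: 0.0001
grasp_force: 0.0
```

```bash
python3 -m inch '[1,-0.2,-6,0,0,0,0,1,-0.2,-6,0,0,0,0]'; python3 -m inch '[0.4,-0.1,-2,0,0,0,0,0.4,-0.1,-2,0,0,0,0]'; python3 -m inch '[0.2,0,-1,0,0,0,0,0.2,0,-1,0,0,0,0]'
```

```text
clock: 6.97
eef_pos: [0.5299, 0.0313, 0.0787]
tool_rot: [0.759, 0.645, 0.057, 0.07]
ft_force: [-0.9, -0.3, -0.8]
grip_width: 0.0001
grasp_force: 0.0
clock: 7.13
eef_pos: [0.5303, 0.0312, 0.0769]
tool_rot: [0.759, 0.645, 0.057, 0.07]
ft_force: [0.5, 0.6, 0.3]
grip_width: -0.0001
grasp_force: 0.0
clock: 7.3
eef_pos: [0.5307, 0.0312, 0.0764]
tool_rot: [0.759, 0.644, 0.057, 0.07]
ft_force: [-0.1, 0.5, 1.6]
grip_width: -0.0002
grasp_force: 0.6
```

Contact is at about the predicted height (z ≈ 0.0766).

```bash
python3 -m inch '[0.4,-0.1,-2,0,0,0,0,0.4,-0.1,-2,0,0,0,0]'; python3 -m inch '[0.3,-0.1,-1.5,0,0,0,0,0.3,-0.1,-1.5,0,0,0,0]'
```

```text
clock: 7.47
eef_pos: [0.5312, 0.0312, 0.0745]
tool_rot: [0.759, 0.645, 0.057, 0.07]
ft_force: [-2.1, 0.3, 3.0]
grip_width: -0.0003
grasp_force: 1.9
clock: 7.63
eef_pos: [0.5315, 0.0311, 0.0731]
tool_rot: [0.759, 0.645, 0.057, 0.07]
ft_force: [-2.1, 0.2, 5.0]
grip_width: 0.0003
grasp_force: 2.8
```

About 5.4 N, so roughly 3.3 mm down. I go slightly further, hold, then lift and shift one key pitch (-6, -35 mm).

```bash
python3 -m inch '[0.1,0,-0.7,0,0,0,0,0.1,0,-0.7,0,0,0,0]'; python3 -m inch '[-2.5,0.4,14,0,0,0,0,-4.4,0.7,25,0,0,0,0,-4.4,0.7,25,0,0,0,0,-10.4,-34.3,25,0,0,0,0,-10.4,-34.3,25,0,0,0,0,-10.4,-34.3,25,0,0,0,0]'
```

```text
clock: 7.8
eef_pos: [0.5315, 0.0311, 0.0725]
tool_rot: [0.759, 0.645, 0.057, 0.07]
ft_force: [-2.8, 2.0, 6.1]
grip_width: -0.0001
grasp_force: 3.2
clock: 8.3
eef_pos: [0.5206, -0.0045, 0.0965]
tool_rot: [0.76, 0.644, 0.057, 0.07]
ft_force: [0.2, 0.5, 0.1]
grip_width: 0.0003
grasp_force: 0.0
```

```bash
python3 -m inch '[2.7,0.3,-15,0,0,0,0,3.3,0.4,-18.5,0,0,0,0,3.3,0.4,-18.5,0,0,0,0]';  python3 -m inch '[0.4,-0.1,-2,0,0,0,0,0.4,-0.1,-2,0,0,0,0]'; python3 -m inch '[0.4,-0.1,-2,0,0,0,0,0.4,-0.1,-2,0,0,0,0]'
```

```text
clock: 8.55
eef_pos: [0.5233, -0.0025, 0.077]
tool_rot: [0.759, 0.645, 0.056, 0.069]
ft_force: [0.1, -0.5, 0.0]
grip_width: -0.0003
grasp_force: 0.0
clock: 8.72
eef_pos: [0.5247, -0.0026, 0.0765]
tool_rot: [0.759, 0.645, 0.057, 0.07]
ft_force: [-0.9, -0.3, 1.9]
grip_width: -0.0
grasp_force: 0.5
clock: 8.88
eef_pos: [0.5254, -0.0027, 0.075]
tool_rot: [0.759, 0.645, 0.057, 0.07]
ft_force: [-2.6, 0.6, 2.6]
grip_width: -0.0002
grasp_force: 1.6
```

```bash
python3 -m inch '[0.4,-0.1,-1.5,0,0,0,0,0.4,-0.1,-1.5,0,0,0,0]'; python3 -m inch '[0.2,-0.1,-1.2,0,0,0,0,0.2,-0.1,-1.2,0,0,0,0]'
```

```text
clock: 9.05
eef_pos: [0.5257, -0.0028, 0.0735]
tool_rot: [0.759, 0.645, 0.057, 0.07]
ft_force: [-2.2, 1.5, 4.5]
grip_width: -0.0001
grasp_force: 2.6
clock: 9.22
eef_pos: [0.5259, -0.0029, 0.0724]
tool_rot: [0.759, 0.645, 0.057, 0.07]
ft_force: [-3.0, 2.4, 6.1]
grip_width: 0.0002
grasp_force: 3.3
```

Print key pressed at about 6.8 N. I lift, level the tool and go to look at the printer.

```bash
python3 -m inch '[-5,1,30,0,0,0,0,-12,2,70,0,0,0,0,-20,40,110,0.033,0.177,0,0,-36,223,130,0.033,0.177,0,0,-36,223,130,0.033,0.177,0,0,-36,223,130,0.033,0.177,0,0,-36,223,130,0.033,0.177,0,0,-36,223,130,0.033,0.177,0,0]'; python3 -m inch '[0,20,0,0,0,0,0,0,20,0,0,0,0,0,0,20,0,0,0,0,0]'
python3 - <<'E'
from h import *
np.set_printoptions(precision=4,suppress=True)
T=wpose();print(T);im=bot.camera("wrist");cv2.imwrite("pics/w5.png",im);np.save("T5.npy",T)
for t,z in {"feed_key_top":.067,"printer":0}.items():
    for r in bot.spot_point("wrist",t)[:3]: print(t,round(r["confidence"],2),np.array(r["uv"]),wat(T,r["uv"],z))
E
```

```text
clock: 9.88
eef_pos: [0.49, 0.2218, 0.2024]
tool_rot: [0.762, 0.647, 0.001, 0.001]
ft_force: [0.8, 0.4, -0.8]
grip_width: 0.0001
grasp_force: 0.0
clock: 10.13
eef_pos: [0.4898, 0.2406, 0.2016]
tool_rot: [0.762, 0.648, 0.0, 0.001]
ft_force: [0.3, -0.4, 0.1]
grip_width: 0.0002
grasp_force: 0.0
[[ 0.1601  0.9871  0.0008  0.4898]
 [ 0.9871 -0.1601 -0.0009  0.2406]
 [-0.0007  0.001  -1.      0.2016]
 [ 0.      0.      0.      1.    ]]
feed_key_top 0.65 [ 68.7 131.1] [0.2515 0.3497 0.067 ]
feed_key_top 0.56 [317.1  72.6] [0.5098 0.3416 0.067 ]
printer 0.77 [366.9 101.9] [0.5585 0.3129 0.    ]
printer 0.58 [122.9  83.8] [ 0.2898  0.3922 -0.    ]
```

View pics/w5.png

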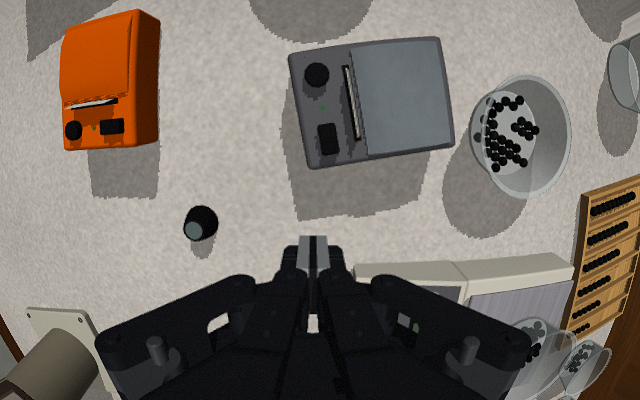

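The grey printer shows the feed key at (317,74) and the lid key at (327,138). I measure both blobs.

Run:
```python
from h import *
T=np.load("T5.npy");im=cv2.imread("pics/w5.png").max(axis=2)
n,l,s,c=cv2.connectedComponentsWithStats((im<30).astype(np.uint8));P=[]
for u,v in[(317,74),(327,138)]:
    k=l[v,u];P.append(wat(T,c[k],.066)[:2]);print(s[k],c[k],P[-1])
d=P[0]-P[1];print(np.linalg.norm(d),np.arctan2(-d[0],d[1]))
for z in(.067,):print((np.append(P[0],z)-T[:3,3]-.022*T[:3,2])*1000)
```

```text
[305  63  24  25 469] [316.31130064  74.56929638] [0.50897497 0.34020614]
[317 123  22  33 534] [327.90636704 138.74719101] [0.50993193 0.28595596]
0.054258617337882106 0.017638041089004873
[  19.17188051   99.64644437 -112.61279784]
```

Key spacing is 54 mm, as expected (55). Feed key at (0.509, 0.340).

```bash
python3 -m inch '[19,99,0,0,0,0,0,19,99,0,0,0,0,0,19,99,-30,0,0,0,0,19,99,-60,0,0,0,0,19,99,-90,0,0,0,0,19,99,-100,0,0,0,0,19,99,-100,0,0,0,0]'; python3 -m inch '[0,0,-10,0,0,0,0,0,0,-10,0,0,0,0]'; python3 -m inch '[0,0,-2.5,0,0,0,0,0,0,-2.5,0,0,0,0]'
```

```text
clock: 10.87
eef_pos: [0.507, 0.3358, 0.0983]
tool_rot: [0.763, 0.646, -0.004, -0.0]
ft_force: [-0.6, -0.3, -0.1]
grip_width: -0.0001
grasp_force: 0.0
clock: 11.03
eef_pos: [0.5096, 0.3381, 0.0923]
tool_rot: [0.763, 0.647, 0.001, 0.0]
ft_force: [-0.3, -0.1, -0.1]
grip_width: -0.0002
grasp_force: 0.0
clock: 11.2
eef_pos: [0.5097, 0.3388, 0.0908]
tool_rot: [0.763, 0.647, 0.001, 0.0]
ft_force: [0.1, 0.1, 0.4]
grip_width: -0.0001
grasp_force: 0.0
```

```bash
python3 -m inch '[0,0.5,-2,0,0,0,0,0,0.5,-2,0,0,0,0]'; python3 -m inch '[0,0,-2,0,0,0,0,0,0,-2,0,0,0,0]'; python3 -m inch '[0,0,-1.5,0,0,0,0,0,0,-1.5,0,0,0,0]'
```

```text
clock: 11.37
eef_pos: [0.5096, 0.3396, 0.0885]
tool_rot: [0.762, 0.647, 0.001, 0.0]
ft_force: [0.8, -0.1, 2.2]
grip_width: 0.0
grasp_force: 0.8
clock: 11.53
eef_pos: [0.5096, 0.3396, 0.0864]
tool_rot: [0.762, 0.647, 0.001, 0.0]
ft_force: [0.9, -0.9, 4.2]
grip_width: 0.0004
grasp_force: 2.2
clock: 11.7
eef_pos: [0.5096, 0.3397, 0.085]
tool_rot: [0.762, 0.647, 0.001, 0.0]
ft_force: [0.6, 0.1, 6.3]
grip_width: -0.0001
grasp_force: 3.2
```

About 6.3 N, so the feed key is roughly 3.9 mm down. I hold briefly, then lift straight up and look.

```bash
python3 -m inch '[0,0,-0.3,0,0,0,0,0,0,-0.3,0,0,0,0,0,0,-0.3,0,0,0,0,0,0,15,0,0,0,0,0,0,40,0,0,0,0,0,0,80,0,0,0,0,0,-60,110,0,0,0,0,0,-100,115,0,0,0,0]'; python3 -m inch '[0,-20,0,0,0,0,0,0,-20,0,0,0,0,0,0,-20,0,0,0,0,0]'
python3 - <<'E'
from h import *
cv2.imwrite("pics/w6.png",bot.camera("wrist")); cv2.imwrite("pics/s6.png",bot.camera("scene")[130:350,180:500])
E
```

```text
clock: 12.37
eef_pos: [0.51, 0.2637, 0.1962]
tool_rot: [0.761, 0.649, 0.003, 0.001]
ft_force: [1.2, -1.5, -0.0]
grip_width: -0.0001
grasp_force: 0.0
clock: 12.62
eef_pos: [0.5087, 0.2406, 0.1932]
tool_rot: [0.763, 0.646, 0.0, -0.0]
ft_force: [0.2, 0.3, 0.0]
grip_width: -0.0004
grasp_force: 0.0
```

View pics/w6.png

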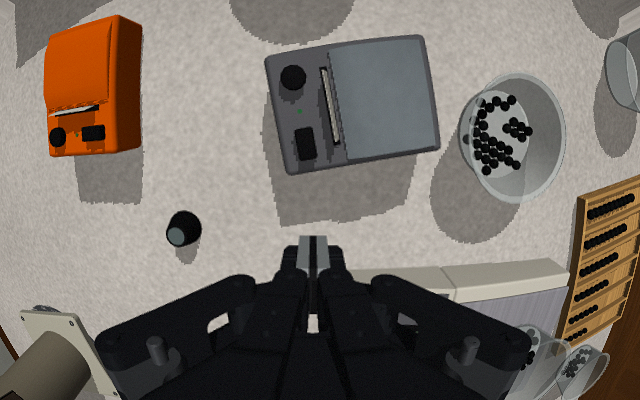

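View pics/s6.png

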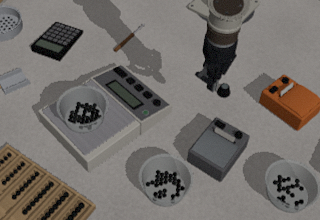

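The wrist view shows the feed key up again at (292,77), more paper in the slot at (332,105), and the printer unmoved. The scene crop shows the tub and bystanders in place and the robot clear of everything.

```bash
python3 -c "
from workcell import bot
print(bot.job_done())"
```

```text
the job is handed in; nothing more can be done
None
```

I pressed and released the count, print and feed keys in order, each at about 6–7 N and an estimated 4 mm down; the last pictures showed the printer, tub and bystanders in place, and the job is handed in (no verdict came back).

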